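Open the hot solder pot with the lid hook

ROBOT

A 6-joint arm with a two-finger parallel gripper is mounted at the origin on the work surface. World frame = base frame: x ahead of the robot, y to its left, z up, the work surface at z = 0. Lengths are in m, angles in rad, forces in N, time in s.
With the tool pointing down it reaches from about 0.25 to 0.775 m from the base axis. Payload 4 kg.
Tool frame: the origin (TCP) lies midway between the tips of the shut fingers; the grasp point (between the pads) lies 19 mm behind it; y points along the fingers, x is the direction in which the jaws open and shut, and the axes are right-handed (so a half turn about y gives the same grasp; the last joint's range is limited). The gripper opens to 94 mm and grips with 3 to 60 N. Pads are 16 mm wide; open, the fingers measure 119 mm over their backs; the gripper's body (75 mm by 177 mm) begins 78 mm behind the grasp point.
Start: joints at [1.013, 0.087, 1.371, -0, 1.684, -0.103], TCP at [0.242, 0.494, 0.206] pointing down, gripper open.
Joint ranges: [-3.1, 3.1], [-0.76, 2.03], [0.27, 2.55], [-1.08, 4.22], [0.17, 2.65], [-2.57, 2.57]. Speed limits (rad/s): [2.79, 2.79, 3.14, 3.14, 3.14, 3.14].

INTERFACE

Orientations are given as [roll, pitch, yaw] about the fixed x, y, z axes, in that order (R = Rz(yaw) Ry(pitch) Rx(roll)).
In Python, from bench import robot, snapshot, camera_info, ticket gives the robot as it stands.
- The arm moves only by the shell command python3 -m creep 'ROWS'. ROWS is JSON, a list of rows, each an object with "slide": the shift along the tool's x, y, z in mm, a list of three; "roll": the turn about the tool's y in degrees; "grip": the closure, from 0 (fully open) to 1 (shut). In form: [{"slide": [x, y, z], "roll": roll, "grip": grip}, ...]. A call has 1 to 20 rows; each row is the pose to reach, as a shift and turn from the pose commanded when the call began, along the tool's axes at that moment; what a row does not reach only later rows make up. A row lasts 1/12 s, in which the tool goes at most 41.7 mm and 7.16 degrees, less where a joint would pass 70% of its speed; a pose out of reach is approached as far as the arm can. A call with a gripper value outside its range is refused whole. The fingers move at their own pace and stop on an object; the grip force is fixed at half the most. Time passes only in rows, so rows that repeat a pose let the fingers close. It gives the time, the measured TCP pose, the force and the opening at its end, in the units of the state.
- robot.get_obs(): the state, without advancing time (a new reading comes with each control period).
- snapshot(name): name is "side" or "top" or "wrist"; returns the picture (480x640x3 uint8, red, green, blue); there is no depth.
- camera_info(name): a dict with "fx", "fy", "cx", "cy" (pixels), "dist" ([k1, k2, p1, p2, k3] as OpenCV has them; the pictures are not rectified), "cam_to_world" (4x4, takes a point from camera to world coordinates). Camera axes: x right, y down, z forward; pixel columns grow to the right and rows downward; lengths in m; the calibration is good to about 2 mm. A picture is of the moment at which its call begins: read the wrist's pose just before it. camera_info takes no time and is no camera call; for the wrist camera it gives the pose at the moment of the call.
- ticket.close_job(): hands the job in, once; it reports no verdict.
The state is a dict: "time": time; "joint_positions": joint angles; "qvel": joint speeds; "joint_torque": joint torques, N m; "tool_pos": TCP position; "ee_rot": TCP orientation; "wrist_force": force on the tool from outside, world axes, zero at the start; "wrist_torque": the same for the moment, N m; "width": finger opening in m.
Only numpy, scipy, OpenCV 4.12 (cv2) and the standard library are available. Lean on these libraries where they do the work, as an engineer would, in place of code of your own. Each camera call takes 0.05 s, during which the arm holds its last target.

TASK

The solder pot on the service bench is hot and has to be opened for charging: take the T-handled lid hook from its forked stand, hook the lid by the middle of its loop, lift it clear and carry it level on the hook, and set it down gently, flat and wholly on the round trivet. Then free the hook and hang it back by its handle in both forks of its stand. Never touch the hot lid with the gripper or the arm, and leave the other things on the bench where they stand.

Things in the scene. Friction and masses are not known exactly. Their poses are not given: they have to be found in the camera images.
- pot: electric solder pot, fixed to the bench: round steel casing of 152 mm diameter, 85 mm high, open crucible (inside diameter 130 mm), with a grey control box (to 123 mm from the axis, knob to 138 mm, 62 mm high) on its -x side. Origin on the pot's axis at bench level, z up
- pot_mouth (a point): centre of the pot's rim, 85 mm above the bench
- lid_base (a point): loose round steel lid of the pot: flange of 152 mm diameter, 4 mm thick, below it a spigot of 116 mm diameter, 8 mm deep, that hangs inside the rim. This point is the centre of the spigot's underside; x, y, z are the lid's axes, z up. Flange top 12 mm above this point. Mass about 0.28 to 0.56 kg, centre of mass on the axis about 14 mm above this point
- lid_loop (a point): middle of the straight top bar of the lid's loop handle, on its centre line, 60 mm above lid_base. Bar and legs 8 mm round; the bar runs along the lid's y axis, the legs stand at y = -36 and +36 mm; free opening below the bar 64 mm wide, 44 mm high. The hook passes under it along the lid's x axis, from either side. Lifted more than 7 mm off its middle the lid hangs askew; jerks make it swing
- lid: the lid itself: the same point and axes as lid_base
- trivet: round cast-iron trivet, fixed: 200 mm diameter, flat top 22 mm above the bench; origin on its axis at bench level
- trivet_top (a point): centre of the trivet's top face
- stand: fixed steel stand of the lid hook: foot 85 x 130 x 8 mm, two uprights at y = -47 and +47 mm (10 mm thick) that end in open forks, overall 154 mm high; x and y axes along the foot's short and long side; origin under the foot's centre
- stand_seat (a point): where the centre of the hook's handle lies when it hangs in the forks, 140 mm above the bench, handle along the stand's y. The forks' floor is 10 mm below; they are 22 mm wide at the floor and flare to 42 mm at the top
- hook: loose lid hook, 0.22 kg, hanging in its stand at the start. Origin at the centre of its black T handle, z up along the shank; the hook's tip points to its own +x
- hook_grip (a point): centre of the black T handle: a bar 16 mm wide (x), 124 mm long (y), 20 mm high (z); grip it across its width at the middle, from above. The steel shank (8 mm round) runs down from the middle of its underside; between handle and hook it is cranked 14 mm to -x
- hook_seat (a point): where the centre line of the lid's bar rests in the hook, 100 mm straight below hook_grip. The hook, a V of flat steel 14 mm wide (y), open upwards, reaches 13 mm below this point, 18 mm behind it (shank side, -x) and 21 mm ahead (+x, the tip, its top 13 mm above). To enter the loop keep this point 18 to 33 mm below the bar's centre line, start 30 mm or more behind and go along +x until under the bar
- fluxbottle: bystander: white flux bottle, 64 mm diameter, 205 mm high, origin at its underside
- cleaner: bystander: metal spray can with grey cap, 62 mm diameter, 210 mm high, origin at its underside
- outletbox: bystander: grey weatherproof outlet box, 114 x 74 x 53 mm, origin at its underside
- roundbox: bystander: round grey box, 110 mm diameter over its hubs, 46 mm high, origin at its underside
- solderbars: bystander: bundle of solder bars 194 x 64 x 26 mm, origin at its underside
- carton: bystander: small open carton of couplings, 150 x 110 x 60 mm, origin at its underside
- wirebrush: bystander: brush lying down, about 200 mm long, under 50 mm high
Mind the look-alikes: they are no part of the job. What is shaped like the lid but orange is not meant.

How it is judged:
On the way, in this order (a step that is already met when the one before it is completed fails the run):
1. the lid hangs on the hook, level, clear above the pot (contact force between hook and lid above 1 N and z of lid_base in the frame of pot_mouth above 0.02 m and angle between lid's own z axis and vertical below 0.2 rad), for 0.2 s.
2. the lid lies flat and wholly on the trivet (horizontal distance between lid_base and trivet_top below 0.025 m and z of lid_base in the frame of trivet_top below 0.006 m and angle between lid's own z axis and vertical below 0.08 rad), for 0.2 s.
At the end, for the whole second after the job is handed in: Lid at rest flat (within 5 deg) on the trivet, its centre within 25 mm of the trivet's centre; hook at rest, clear of the lid, hanging by its handle in both forks of its stand: handle centre within 20 mm of the seat, at most 6 mm high, along the forks within 11 deg either way round (all of step 2 and linear speed of lid below 0.02 m/s and distance between hook_grip and stand_seat below 0.02 m and z of hook_grip in the frame of stand_seat below 0.006 m and angle between the y axis of hook and the y axis of stand, either way round below 0.2 rad and angle between hook's own z axis and vertical below 0.15 rad and linear speed of hook below 0.03 m/s and contact force between hook and lid below 0.05 N); the robot touches nothing.
It fails at once if the gripper or the arm touches the hot lid (contact force between any of the fingers, the arm and lid above 0.5 N).
It fails at once if the lid tips by more than 20 degrees (angle between lid's own z axis and vertical above 0.35 rad).
It fails at once if the lid is dropped or banged on the trivet (more than 25 N) (contact force between lid and trivet above 25 N).
It fails at once if a bystander is shifted by more than 15 mm or tipped (distance of any of fluxbottle, cleaner, outletbox, roundbox, solderbars, carton, wirebrush from where it was at the start of the episode above 0.015 m or angle between any of fluxbottle, cleaner's own z axis and vertical above 0.3 rad).
It also fails if it takes over 67 s, if anything falls off the work surface, if the arm or the gripper's body presses on something with over 40 N, if the wrist force passes 120 N, or if a joint passes its speed limit or range.

## Working session

There is one attempt and no reset: what is moved stays moved. The work goes in short steps, Python scripts to look and compute and a shell command to move; the robot and the scene stay as the last step left them, time stands still between calls to the robot, and variables do not carry over. Pictures are saved under pics/ and viewed, and the job is handed in when it is done.

```bash
ls; mkdir -p pics; python3 - <<'E'
from bench import robot, snapshot, camera_info
import cv2,numpy as np
print(robot.get_obs())
for n in ["side","top","wrist"]:
    c=camera_info(n); print(n,{k:(np.round(v,4).tolist() if k!='x' else v) for k,v in c.items()})
    cv2.imwrite(f"pics/{n}0.png",snapshot(n)[:,:,::-1])
E
```

```text
pics
{'time': 0.0, 'joint_positions': array([ 1.01288806e+00,  8.79248299e-02,  1.37226404e+00,  9.75236620e-06,
        1.68359200e+00, -1.03111367e-01]), 'qvel': array([-0.00024912,  0.00087913, -0.00151428,  0.0022043 , -0.00035849,
        0.00230353]), 'joint_torque': array([ 1.28239490e-04, -3.40174592e+01, -3.02433372e+01,  7.17142364e-02,
        3.29215906e-02, -1.77108714e-04]), 'tool_pos': array([0.24131515, 0.49361588, 0.20431571]), 'ee_rot': array([-1.57056145,  0.0021756 ,  1.11600077]), 'wrist_force': array([0.70977959, 0.02783112, 0.02127814]), 'wrist_torque': array([ 0.04943143, -0.0033534 , -0.03434699]), 'width': 0.09408541844802751}
side {'fx': 566.825, 'fy': 566.825, 'cx': 320.7977, 'cy': 241.0402, 'dist': [-0.0147, 0.0, 0.0, 0.0, 0.0], 'cam_to_world': [[0.8499, -0.2997, 0.4333, -0.0172], [-0.5267, -0.4645, 0.7119, -0.8251], [-0.0121, -0.8333, -0.5527, 0.8128], [0.0, 0.0, 0.0, 1.0]]}
top {'fx': 530.4806, 'fy': 530.4806, 'cx': 315.2094, 'cy': 245.9385, 'dist': [0.029, 0.0, 0.0, 0.0, 0.0], 'cam_to_world': [[0.0279, -0.9975, 0.065, 0.4303], [-0.9996, -0.0276, 0.0055, 0.0426], [-0.0037, -0.0651, -0.9979, 1.2852], [0.0, 0.0, 0.0, 1.0]]}
wrist {'fx': 369.5022, 'fy': 369.5022, 'cx': 321.0858, 'cy': 234.8418, 'dist': [-0.008, 0.0, 0.0, 0.0, 0.0], 'cam_to_world': [[0.439, 0.8614, 0.2553, 0.1658], [0.8985, -0.4203, -0.1267, 0.5307], [-0.0018, 0.2851, -0.9585, 0.385], [0.0, 0.0, 0.0, 1.0]]}
```

View pics/top0.png

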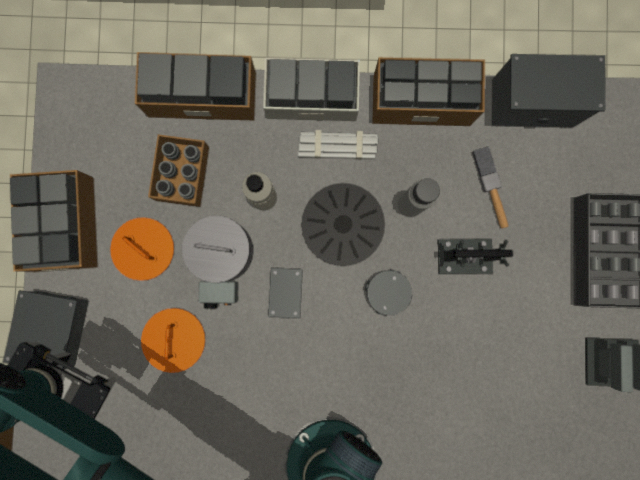

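View pics/side0.png

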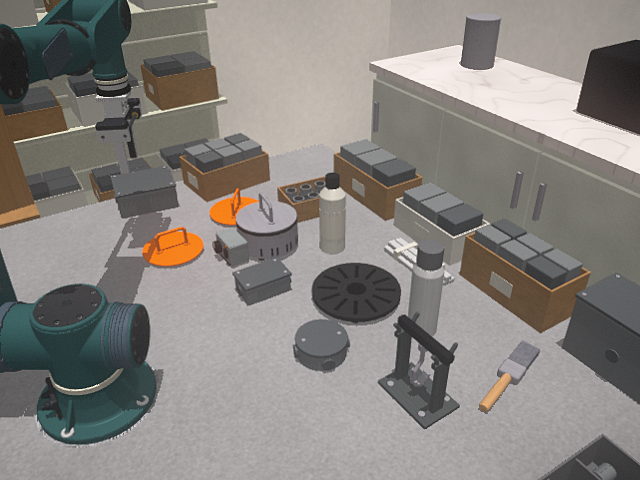

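View pics/wrist0.png

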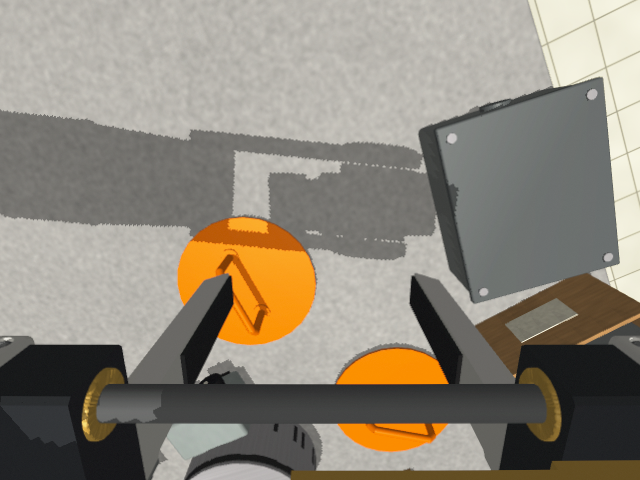

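```bash
cat > h.py <<'E'
import cv2,numpy as np
from bench import robot, snapshot, camera_info
def ray(c,uv):
    K=np.array([[c['fx'],0,c['cx']],[0,c['fy'],c['cy']],[0,0,1]]);T=np.array(c['cam_to_world'])
    p=cv2.undistortPoints(np.array(uv,float).reshape(-1,1,2),K,np.array(c['dist']))[:,0]
    d=np.c_[p,np.ones(len(p))]@T[:3,:3].T
    return T[:3,3],d
def onz(c,uv,z):
    o,d=ray(c,uv); z=np.broadcast_to(z,len(d)); return o+d*((z-o[2])/d[:,2])[:,None]
def proj(c,P):
    K=np.array([[c['fx'],0,c['cx']],[0,c['fy'],c['cy']],[0,0,1]]);T=np.linalg.inv(np.array(c['cam_to_world']))
    return cv2.projectPoints(np.array(P,float).reshape(-1,1,3),cv2.Rodrigues(T[:3,:3])[0],T[:3,3],K,np.array(c['dist']))[0][:,0]
def tri(c1,u1,c2,u2):
    o1,d1=ray(c1,[u1]);o2,d2=ray(c2,[u2]);d1=d1[0]/np.linalg.norm(d1);d2=d2[0]/np.linalg.norm(d2)
    s=np.linalg.lstsq(np.c_[d1,-d2],o2-o1,rcond=None)[0]
    a=o1+d1*s[0];b=o2+d2*s[1];return (a+b)/2,np.linalg.norm(a-b)
E
python3 - <<'E'
import cv2
def crop(f,x,y,w,h,s,o):
    i=cv2.imread(f)[y:y+h,x:x+w]; return cv2.imwrite(o,cv2.resize(i,None,fx=s,fy=s,interpolation=cv2.INTER_CUBIC))
crop('pics/top0.png',425,215,100,75,8,'pics/c1.png')
crop('pics/side0.png',360,290,120,140,4,'pics/c2.png')
crop('pics/side0.png',200,180,110,90,7,'pics/c3.png')
crop('pics/top0.png',170,205,100,110,5,'pics/c4.png')
E
```

```text
(no output)
```

View pics/c1.png

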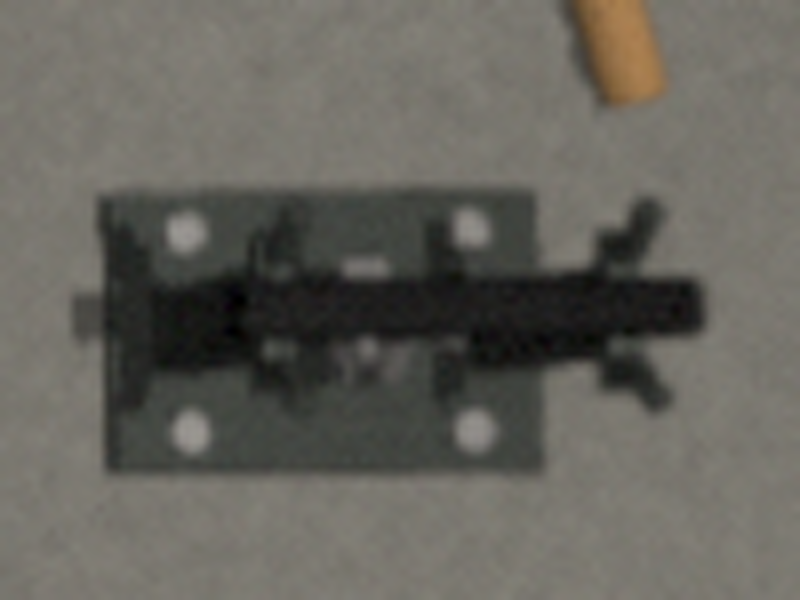

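View pics/c2.png

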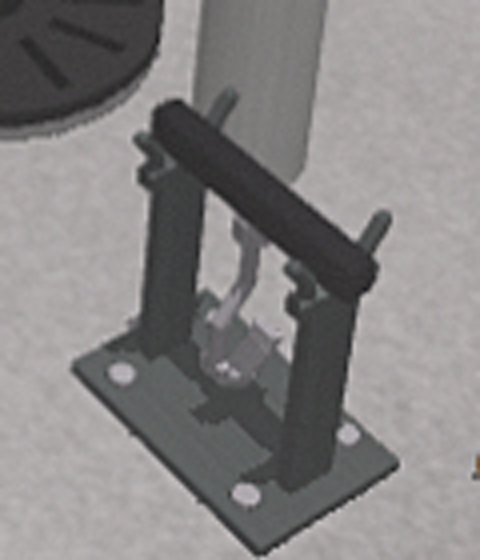

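View pics/c3.png

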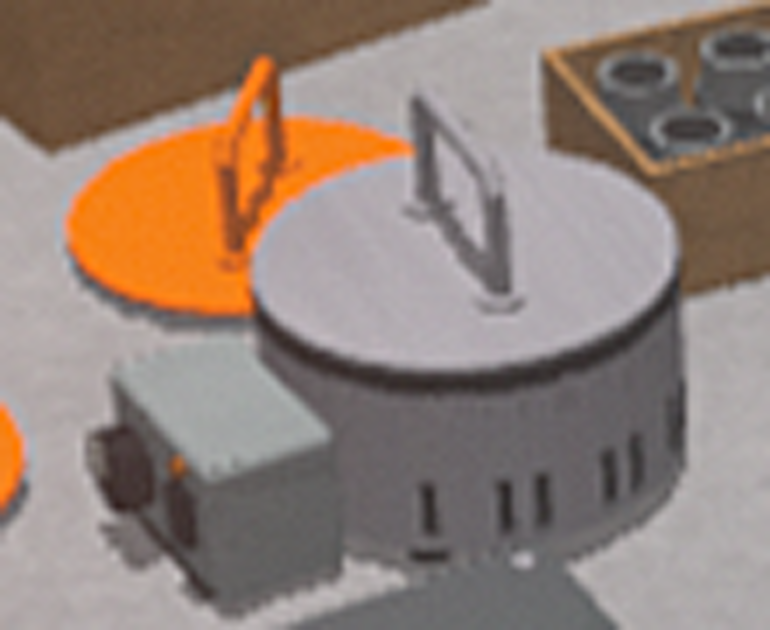

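View pics/c4.png

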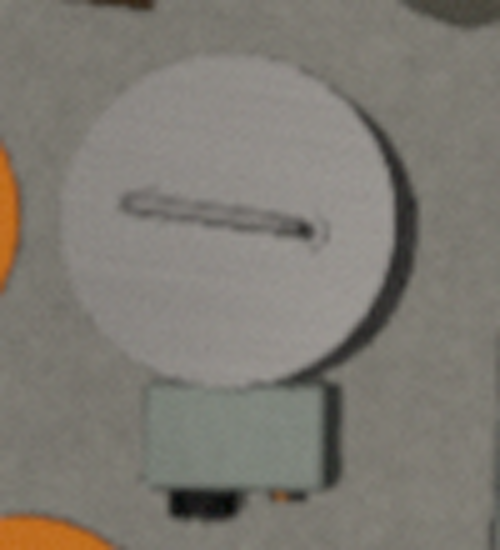

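```bash
cat > m.py <<'E'
from h import *
c=camera_info('top');im=cv2.imread('pics/top0.png');hsv=cv2.cvtColor(im,cv2.COLOR_BGR2HSV);g=hsv[:,:,2]
cs=camera_info('side')
def circ(mask,x,y,r,z):
    m=np.zeros_like(mask);cv2.circle(m,(x,y),r,255,-1);m&=mask
    m=cv2.morphologyEx(m,cv2.MORPH_OPEN,np.ones((3,3)));m=cv2.morphologyEx(m,cv2.MORPH_CLOSE,np.ones((9,9)))
    k=max(cv2.findContours(m,0,1)[0],key=cv2.contourArea);k=cv2.convexHull(k)
    P=onz(c,k[:,0].astype(float),z);(a,b),rr=cv2.minEnclosingCircle(P[:,:2].astype(np.float32))
    e=cv2.fitEllipse((P[:,:2]*1000).astype(np.float32))
    print('encl',a,b,rr,'ell',e)
    return e
print('lid');print(g[215:285:10,217],g[250,175:262:6])
circ(cv2.inRange(g,125,255)&cv2.inRange(hsv[:,:,1],0,30),217,250,37,0.089)
print('trivet');circ(cv2.inRange(g,0,85),343,224,48,0.022)
h=np.array([[425+250/8,215+308/8],[425+704/8,215+305/8]])-.4
print('handle ends', onz(c,h,0.15))
f=np.array([[102,190],[537,190],[543,470],[108,470]])/8+[425,215]-.4
print('foot',onz(c,f,0.008),onz(c,f,.008).mean(0))
b=np.array([[122,203],[312,231]])/5+[170,205]-.4
print('bar',onz(c,b,[.141,.141]))
# side/top bar triangulation
for t,s in [((170+122/5,205+203/5),(200+415/7,180+95/7)),((170+318/5,205+231/5),(200+492/7,180+190/7))]: print('tri bar',tri(c,t,cs,s))
print('cyl',onz(c,[[258,183]],.205),onz(c,[[427,190]],.21),'outlet',onz(c,[[285,292]],.053))
E
python3 m.py
```

```text
lid
[126 143 142 135 144 144 144] [121 118 139 140 139 139 121  98 111  82 126 151 149  88 121]
encl 0.4909665882587433 0.27433720231056213 0.08254090696573257 ell ((492.8097229003906, 275.7441101074219), (149.0130157470703, 163.08116149902344), 95.89514923095703)
trivet
encl 0.5664675235748291 -0.014632992446422577 0.0997580960392952 ell ((567.249755859375, -14.149879455566406), (196.50448608398438, 198.63919067382812), 34.83666229248047)
handle ends [[ 0.49722311 -0.25188632  0.15      ]
 [ 0.50138464 -0.37207428  0.15      ]]
foot [[ 0.5399403  -0.24399926  0.008     ]
 [ 0.543502   -0.37408457  0.008     ]
 [ 0.45949377 -0.37636791  0.008     ]
 [ 0.45577677 -0.24685973  0.008     ]] [ 0.49967821 -0.31032787  0.008     ]
bar [[0.49918186 0.31068287 0.141     ]
 [0.48933638 0.228259   0.141     ]]
tri bar (array([0.49827491, 0.31130228, 0.13535691]), np.float64(0.0008956770731104175))
tri bar (array([0.48663853, 0.22555959, 0.14197279]), np.float64(0.0042006922037539545))
cyl [[0.62701399 0.1697264  0.205     ]] [[ 0.62096516 -0.17628674  0.21      ]] outlet [[0.4018372  0.11629434 0.053     ]]
```

```bash
cat > d.py <<'E'
import sys
from h import *
from scipy.spatial.transform import Rotation as Rr
# usage: d.py x y z yaw_deg
o=robot.get_obs();R=Rr.from_euler('xyz',o['ee_rot']).as_matrix();p=np.array(o['tool_pos'])
t=np.array([float(a) for a in sys.argv[1:4]]);yaw=np.radians(float(sys.argv[4]))
cur=np.arctan2(R[1,0],R[0,0])
print('t',o['time'],'pos',p.round(4),'rpy',np.round(o['ee_rot'],4),'F',np.round(o['wrist_force'],2),'w',round(o['width'],4))
print('slide',(R.T@(t-p)*1000).round(1),'roll',round(-np.degrees((yaw-cur+np.pi)%(2*np.pi)-np.pi),2))
E
python3 d.py .499 -.312 .30 2; python3 d.py .35 .2 .36 30
```

```text
t 0.15 pos [0.2414 0.4937 0.2046] rpy [-1.5706  0.0017  1.116 ] F [-0.03 -0.23 -0.53] w 0.0938
slide [-610.9  -94.5 -585.3] roll 61.94
t 0.15 pos [0.2414 0.4937 0.2046] rpy [-1.5706  0.0017  1.116 ] F [-0.03 -0.23 -0.53] w 0.0938
slide [-216.4 -155.1 -226.6] roll 33.94
```

```bash
python3 -m creep '[{"slide":[0,-40,0],"roll":0,"grip":0},{"slide":[0,-80,0],"roll":0,"grip":0},{"slide":[0,-120,0],"roll":0,"grip":0},{"slide":[-20,-150,-20],"roll":4,"grip":0},{"slide":[-45,-155,-45],"roll":8,"grip":0},{"slide":[-72,-155,-72],"roll":12,"grip":0},{"slide":[-100,-155,-100],"roll":16,"grip":0},{"slide":[-128,-155,-128],"roll":20,"grip":0},{"slide":[-156,-155,-156],"roll":24,"grip":0},{"slide":[-184,-155,-184],"roll":28,"grip":0},{"slide":[-212,-155,-212],"roll":32,"grip":0},{"slide":[-240,-155,-240],"roll":36,"grip":0},{"slide":[-268,-155,-268],"roll":40,"grip":0},{"slide":[-296,-155,-296],"roll":44,"grip":0},{"slide":[-324,-155,-324],"roll":48,"grip":0},{"slide":[-352,-155,-352],"roll":52,"grip":0},{"slide":[-380,-155,-380],"roll":56,"grip":0},{"slide":[-400,-155,-400],"roll":60,"grip":0},{"slide":[-410,-155,-410],"roll":61.9,"grip":0},{"slide":[-410,-155,-410],"roll":61.9,"grip":0}]'; python3 d.py .499 -.312 .30 2
```

```text
time: 1.82
tool_pos: [0.4303, -0.057, 0.3591]
ee_rot: [-1.571, 0.003, 0.03]
wrist_force: [-0.3, 0.5, -0.5]
width: 0.094
t 1.8167 pos [ 0.4303 -0.057   0.3591] rpy [-1.5707  0.0026  0.03  ] F [-0.34  0.53 -0.55] w 0.094
slide [  61.2   58.9 -256.9] roll -0.28
```

```bash
python3 -m creep '[{"slide":[9,8,-36],"roll":0,"grip":0},{"slide":[18,16,-73],"roll":0,"grip":0},{"slide":[27,25,-110],"roll":0,"grip":0},{"slide":[35,33,-147],"roll":0,"grip":0},{"slide":[44,42,-184],"roll":0,"grip":0},{"slide":[52,50,-220],"roll":0,"grip":0},{"slide":[58,56,-245],"roll":0,"grip":0},{"slide":[61,59,-257],"roll":0,"grip":0},{"slide":[61,59,-257],"roll":0,"grip":0},{"slide":[61,59,-257],"roll":0,"grip":0},{"slide":[61,59,-257],"roll":0,"grip":0}]'; python3 - <<'E'
from h import *
c=camera_info('wrist');im=snapshot('wrist')[:,:,::-1];cv2.imwrite('pics/w1.png',im)
import pickle;pickle.dump(c,open('w1.pkl','wb'))
print(proj(c,[[.499,-.312,.15],[.497,-.25,.15],[.501,-.374,.15]]))
E
python3 d.py .499 -.312 .13 2
```

```text
time: 2.73
tool_pos: [0.5002, -0.3072, 0.3027]
ee_rot: [-1.571, -0.001, 0.038]
wrist_force: [0.3, 0.7, 0.3]
width: 0.0941
[[320.17666834 223.69547717]
 [320.53679179 155.93208806]
 [319.852095   284.85335203]]
t 2.7833 pos [ 0.5002 -0.3072  0.3031] rpy [-1.5716 -0.002   0.038 ] F [-0.41  0.05 -0.28] w 0.0941
slide [ -1.8 173.1  -4.6] roll 0.18
```

View pics/w1.png

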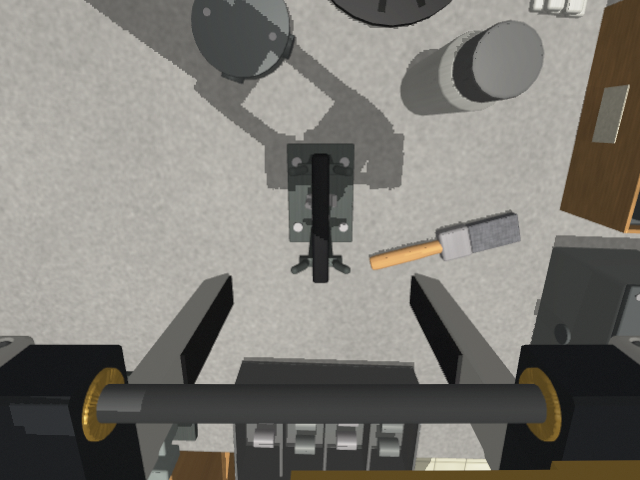

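```bash
python3 -m creep '[{"slide":[-1,30,-4],"roll":0,"grip":0},{"slide":[-1,65,-4],"roll":0,"grip":0},{"slide":[-1,100,-4],"roll":0,"grip":0},{"slide":[-1,135,-4],"roll":0,"grip":0},{"slide":[-1,160,-4],"roll":0,"grip":0},{"slide":[-1,175,-4],"roll":0,"grip":0},{"slide":[-1,182,-4],"roll":0,"grip":0},{"slide":[-1,182,-4],"roll":0,"grip":0},{"slide":[-1,182,-4],"roll":0,"grip":0},{"slide":[-1,182,-4],"roll":0,"grip":0}]'; python3 d.py .499 -.311 .121 2
```

```text
time: 3.62
tool_pos: [0.5003, -0.3133, 0.1221]
ee_rot: [-1.573, -0.003, 0.036]
wrist_force: [-0.2, -0.1, 0.7]
width: 0.0941
t 3.6167 pos [ 0.5003 -0.3133  0.1221] rpy [-1.5734 -0.0034  0.0363] F [-0.16 -0.15  0.66] w 0.0941
slide [-1.2  1.1  2.4] roll 0.08
```

```bash
python3 -m creep '[{"slide":[-1,1,2],"roll":0,"grip":0},{"slide":[-1,1,2],"roll":0,"grip":0.3},{"slide":[-1,1,2],"roll":0,"grip":0.6},{"slide":[-1,1,2],"roll":0,"grip":1},{"slide":[-1,1,2],"roll":0,"grip":1},{"slide":[-1,1,2],"roll":0,"grip":1},{"slide":[-1,1,2],"roll":0,"grip":1},{"slide":[-1,1,2],"roll":0,"grip":1},{"slide":[-1,1,2],"roll":0,"grip":1},{"slide":[-1,1,2],"roll":0,"grip":1}]'; python3 d.py .499 -.311 .121 2
```

```text
time: 4.45
tool_pos: [0.498, -0.3111, 0.1184]
ee_rot: [-1.571, 0.0, 0.036]
wrist_force: [-0.7, -0.1, 0.5]
width: 0.0375
t 4.45 pos [ 0.498  -0.3111  0.1184] rpy [-1.5706  0.      0.0356] F [-0.72 -0.09  0.49] w 0.0375
slide [ 1.  -2.6  0. ] roll 0.04
```

```bash
python3 -m creep '[{"slide":[0,-2,0],"roll":0,"grip":1},{"slide":[0,-2,0],"roll":0,"grip":1},{"slide":[0,-2,0],"roll":0,"grip":1},{"slide":[0,-2,0],"roll":0,"grip":1},{"slide":[0,-2,0],"roll":0,"grip":1},{"slide":[0,-2,0],"roll":0,"grip":1},{"slide":[0,-2,0],"roll":0,"grip":1}]'; python3 d.py .499 -.311 .121 2
```

```text
time: 5.03
tool_pos: [0.4985, -0.3111, 0.1208]
ee_rot: [-1.571, -0.001, 0.036]
wrist_force: [2.0, -0.4, 1.0]
width: 0.0162
t 5.0333 pos [ 0.4985 -0.3111  0.1208] rpy [-1.5712e+00 -1.2000e-03  3.5800e-02] F [ 2.  -0.4  1. ] w 0.0162
slide [ 0.5 -0.2  0.1] roll 0.05
```

```bash
python3 -m creep '[{"slide":[0,-10,0],"roll":0,"grip":1},{"slide":[0,-25,0],"roll":0,"grip":1},{"slide":[0,-50,0],"roll":0,"grip":1},{"slide":[0,-80,0],"roll":0,"grip":1},{"slide":[0,-110,0],"roll":0,"grip":1},{"slide":[0,-140,0],"roll":0,"grip":1},{"slide":[0,-165,0],"roll":0,"grip":1},{"slide":[0,-180,0],"roll":0,"grip":1},{"slide":[0,-180,0],"roll":0,"grip":1},{"slide":[0,-180,0],"roll":0,"grip":1}]'; python3 d.py .43 .277 .30 -6.8
python3 - <<'E'
from h import *
cv2.imwrite('pics/s2.png',snapshot('side')[:,:,::-1])
E
```

```text
time: 5.87
tool_pos: [0.4979, -0.3112, 0.3009]
ee_rot: [-1.571, -0.0, 0.035]
wrist_force: [-0.6, 0.8, -2.7]
width: 0.0157
t 5.8667 pos [ 0.4979 -0.3112  0.3009] rpy [-1.5714e+00 -3.0000e-04  3.5400e-02] F [-0.62  0.8  -2.74] w 0.0157
slide [-47.    0.6 590.2] roll 8.83
```

View pics/s2.png

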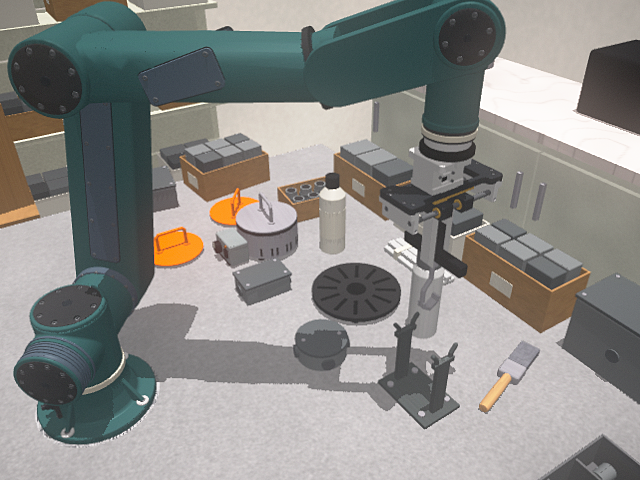

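```bash
python3 -m creep '[{"slide":[-3,0,12],"roll":0,"grip":1},{"slide":[-6,0,35],"roll":0.5,"grip":1},{"slide":[-10,0,70],"roll":1,"grip":1},{"slide":[-14,0,108],"roll":2,"grip":1},{"slide":[-18,0,146],"roll":3,"grip":1},{"slide":[-22,0,184],"roll":3,"grip":1},{"slide":[-26,0,222],"roll":4,"grip":1},{"slide":[-30,0,260],"roll":4,"grip":1},{"slide":[-33,0,298],"roll":5,"grip":1},{"slide":[-36,0,336],"roll":5,"grip":1},{"slide":[-39,0,374],"roll":6,"grip":1},{"slide":[-41,0,412],"roll":7,"grip":1},{"slide":[-43,0,450],"roll":7,"grip":1},{"slide":[-45,0,488],"roll":8,"grip":1},{"slide":[-46,0,525],"roll":8.5,"grip":1},{"slide":[-47,0,558],"roll":8.8,"grip":1},{"slide":[-47,0,580],"roll":8.8,"grip":1},{"slide":[-47,0,590],"roll":8.8,"grip":1},{"slide":[-47,0,590],"roll":8.8,"grip":1},{"slide":[-47,0,590],"roll":8.8,"grip":1}]'; python3 - <<'E'
from h import *
import pickle
for n in ['wrist','top']:
    c=camera_info(n);pickle.dump(c,open(f'{n}2.pkl','wb'));cv2.imwrite(f'pics/{n}2.png',snapshot(n)[:,:,::-1])
    print(proj(c,[[.494,.270,.141],[.4989,.3107,.141],[.489,.229,.141]]))
E
python3 d.py .43 .277 .193 -6.8
```

```text
time: 7.58
tool_pos: [0.4293, 0.2762, 0.2993]
ee_rot: [-1.573, 0.002, -0.117]
wrist_force: [0.5, -0.4, -2.6]
width: 0.0158
[[391.2104922  215.43778127]
 [393.77063352 171.62738555]
 [388.72058758 256.68935215]]
[[212.75236358 248.11263323]
 [193.98646892 245.3299209 ]
 [231.65090685 250.94599371]]
t 7.6833 pos [0.4299 0.2755 0.3002] rpy [-1.5719e+00  4.0000e-04 -1.1960e-01] F [-0.2  -0.45 -2.08] w 0.0158
slide [-1.000e-01  1.072e+02  1.600e+00] roll -0.05
```

View pics/wrist2.png

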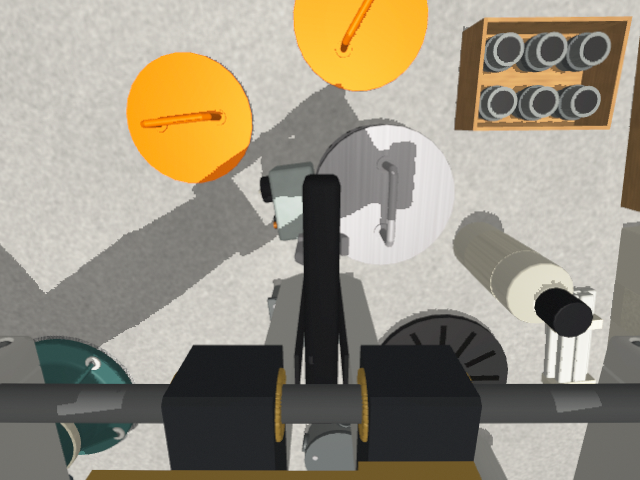

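View pics/top2.png

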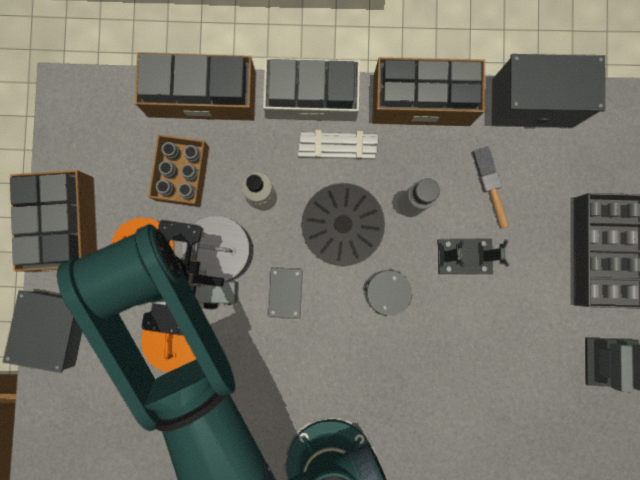

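```bash
python3 - <<'E'
import cv2
i=cv2.imread('pics/wrist2.png')[115:275,300:460];cv2.imwrite('pics/c5.png',cv2.resize(i,None,fx=3.7,fy=3.7,interpolation=cv2.INTER_CUBIC))
i=cv2.imread('pics/top0.png')[225:270,180:250];cv2.imwrite('pics/c6.png',cv2.resize(i,None,fx=11,fy=11,interpolation=cv2.INTER_CUBIC))
E
```

```text
(no output)
```

View pics/c5.png

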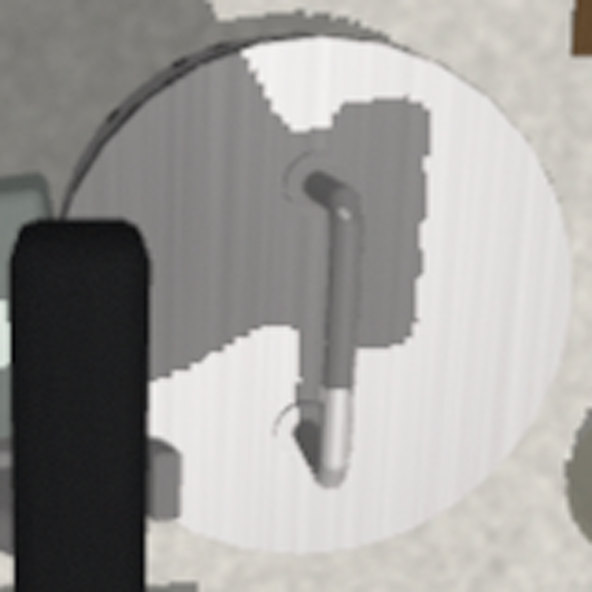

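View pics/c6.png

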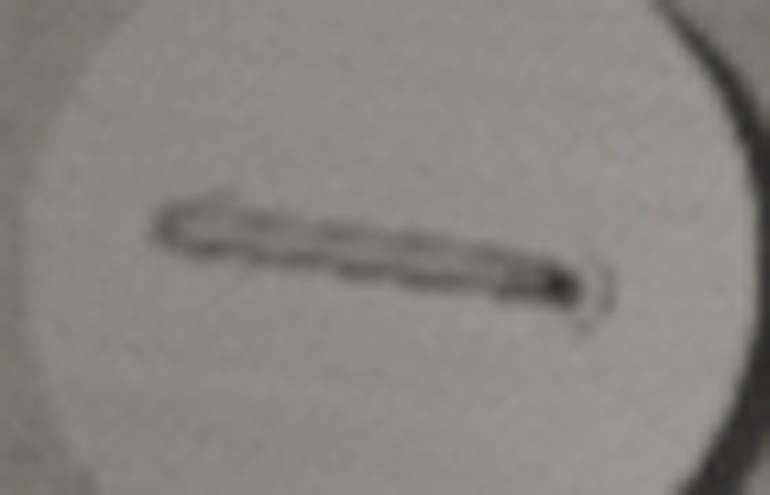

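```bash
python3 - <<'E'
from h import *
import pickle
w=pickle.load(open('wrist2.pkl','rb'));t=camera_info('top');s=camera_info('side')
print(w['cam_to_world'][:3,3])
# bar outer-top ends
print('wrist',onz(w,[[392.7,166.4],[389.7,246.9]],.141), onz(w,[[391.2,206.6]],.141))
print('top',onz(t,[[194.1,245.5],[230.7,251]],.141),onz(t,[[212.4,248.2]],.141))
print('tri mid',tri(w,(391.2,206.6),t,(212.4,248.2)))
# trivet in wrist? lid circle via points on flange edge
E_=[(300+x/3.7,115+y/3.7) for x,y in [(320,37),(400,48),(480,95),(540,170),(570,260),(571,300),(560,370),(525,440),(470,500),(400,540),(320,552),(250,545)]]
P=onz(w,E_,.089);e=cv2.fitEllipse((P[:,:2]*1000).astype(np.float32));print('lid wrist',e)
E_=[(170+x/5-.4,205+y/5-.4) for x,y in [(227,55),(150,75),(95,125),(65,190),(64,235),(75,280),(110,335),(150,365),(215,383),(280,377),(340,345),(380,290),(394,230),(392,180),(350,100),(290,65)]]
P=onz(t,E_,.089);e=cv2.fitEllipse((P[:,:2]*1000).astype(np.float32));print('lid top',e)
E_=[(200+x/7,180+y/7) for x,y in [(253,255),(290,325),(360,362),(440,372),(530,360),(610,325),(665,275),(679,235),(650,185),(555,152)]]
P=onz(s,E_,.089);e=cv2.fitEllipse((P[:,:2]*1000).astype(np.float32));print('lid side',e)
E
python3 - <<'E'
import cv2
i=cv2.imread('pics/side0.png')[185:235,225:305];cv2.imwrite('pics/c7.png',cv2.resize(i,None,fx=10,fy=10,interpolation=cv2.INTER_CUBIC))
E
```

```text
[0.43880492 0.3596368  0.47963521]
wrist [[0.49822446 0.31551972 0.141     ]
 [0.49058892 0.23893758 0.141     ]] [[0.49452495 0.27849399 0.141     ]]
top [[0.49853886 0.31043964 0.141     ]
 [0.48882662 0.23104675 0.141     ]] [[0.49379008 0.27075208 0.141     ]]
tri mid (array([0.49593752, 0.27432524, 0.12475639]), np.float64(0.002566083281970198))
lid wrist ((498.1596374511719, 275.5268859863281), (144.9499969482422, 152.93246459960938), 18.223669052124023)
lid top ((496.5791015625, 273.7908935546875), (149.51914978027344, 150.38380432128906), 164.65061950683594)
lid side ((496.5584411621094, 275.3935852050781), (147.68719482421875, 155.2493438720703), 123.52562713623047)
```

View pics/c7.png

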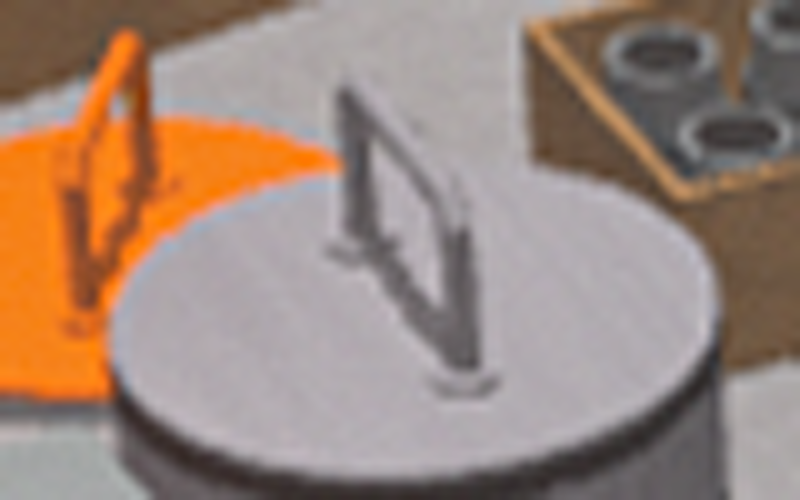

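```bash
python3 - <<'E'
from h import *
import pickle
w=pickle.load(open('wrist2.pkl','rb'));t=camera_info('top');s=camera_info('side')
ux=np.array([np.cos(-.119),np.sin(-.119),0]);uy=np.array([-ux[1],ux[0],0])
for C in [(.497,.2745),(.4945,.2725)]:
  for z0 in [.089,.080]:
    c=np.array([*C,z0]);P=[c+uy*36,c-uy*36,c+uy*40+[0,0,.048],c-uy*40+[0,0,.048]]
    P=[c+uy*.036,c-uy*.036,c+uy*.04+[0,0,.048],c-uy*.04+[0,0,.048]]
    print(C,z0)
    for n,q in [('w',w),('t',t),('s',s)]: print(n,proj(q,P).round(1).tolist())
print('obs w feet',(300+315/3.7,115+185/3.7),(300+302/3.7,115+430/3.7),'bar (392.7,166.4),(389.7,246.9)')
print('obs t bar (194.1,245.5) (230.7,251)  foot2',(180+590/11,225+288/11))
print('obs s feet (261,210),(271.2,222.5) bar (259.5,194),(270.5,206)')
E
```

```text
(0.497, 0.2745) 0.089
w [[386.8, 165.6], [383.4, 231.8], [395.8, 166.9], [390.9, 249.4]]
t [[199.6, 245.8], [231.1, 250.5], [192.8, 244.1], [229.3, 249.5]]
s [[262.0, 209.5], [272.2, 223.0], [260.1, 192.1], [271.6, 206.6]]
(0.497, 0.2745) 0.08
w [[385.4, 164.7], [382.1, 229.5], [394.0, 165.8], [389.3, 246.5]]
t [[200.5, 246.1], [231.7, 250.7], [193.8, 244.4], [230.0, 249.7]]
s [[262.3, 212.6], [272.4, 226.1], [260.4, 195.3], [271.8, 209.9]]
(0.4945, 0.2725) 0.089
w [[384.5, 167.8], [381.2, 233.8], [393.2, 169.4], [388.5, 251.6]]
t [[200.4, 246.9], [231.9, 251.6], [193.7, 245.3], [230.2, 250.7]]
s [[261.5, 210.2], [271.7, 223.7], [259.6, 192.7], [271.1, 207.3]]
(0.4945, 0.2725) 0.08
w [[383.2, 166.9], [380.0, 231.5], [391.5, 168.3], [387.0, 248.6]]
t [[201.3, 247.2], [232.6, 251.8], [194.7, 245.5], [230.9, 250.9]]
s [[261.8, 213.2], [271.9, 226.8], [259.9, 195.9], [271.3, 210.6]]
obs w feet (385.1351351351351, 165.0) (381.6216216216216, 231.2162162162162) bar (392.7,166.4),(389.7,246.9)
obs t bar (194.1,245.5) (230.7,251)  foot2 (233.63636363636363, 251.1818181818182)
obs s feet (261,210),(271.2,222.5) bar (259.5,194),(270.5,206)
```

```bash
python3 d.py .4309 .2817 .194 -6.82
```

```text
t 7.6833 pos [0.4299 0.2755 0.3002] rpy [-1.5719e+00  4.0000e-04 -1.1960e-01] F [-0.2  -0.45 -2.08] w 0.0158
slide [  0.3 106.2   6.4] roll -0.03
```

```bash
python3 -m creep '[{"slide":[0,15,6],"roll":0,"grip":1},{"slide":[0,40,6],"roll":0,"grip":1},{"slide":[0,65,6],"roll":0,"grip":1},{"slide":[0,85,6],"roll":0,"grip":1},{"slide":[0,98,6],"roll":0,"grip":1},{"slide":[0,106,6],"roll":0,"grip":1},{"slide":[0,106,6],"roll":0,"grip":1},{"slide":[0,106,6],"roll":0,"grip":1},{"slide":[0,106,6],"roll":0,"grip":1}]'; python3 d.py .4955 .274 .194 -6.82; python3 - <<'E'
from h import *
import pickle
c=camera_info('wrist');pickle.dump(c,open('wrist3.pkl','wb'));cv2.imwrite('pics/wrist3.png',snapshot('wrist')[:,:,::-1])
im=snapshot('side')[:,:,::-1];cv2.imwrite('pics/side3.png',cv2.resize(im[130:290,180:340],None,fx=3.7,fy=3.7,interpolation=cv2.INTER_CUBIC))
E
```

```text
time: 8.43
tool_pos: [0.4316, 0.2827, 0.1961]
ee_rot: [-1.569, -0.002, -0.119]
wrist_force: [-1.0, 0.4, -1.5]
width: 0.0157
t 8.4333 pos [0.4316 0.2827 0.1961] rpy [-1.5693 -0.0023 -0.1189] F [-1.01  0.4  -1.5 ] w 0.0157
slide [64.5  2.2 -1. ] roll 0.01
```

View pics/wrist3.png

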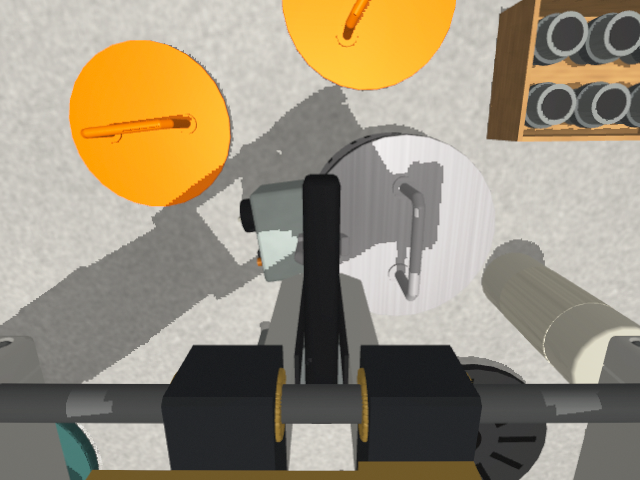

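View pics/side3.png

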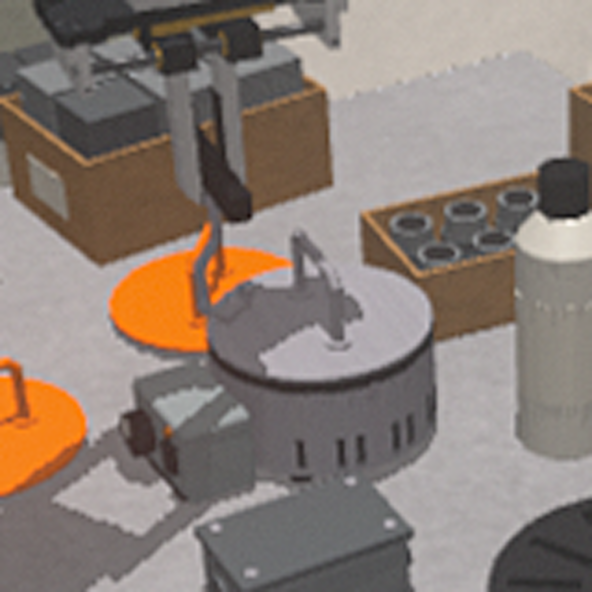

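```bash
python3 -m creep '[{"slide":[3,2,-1],"roll":0,"grip":1},{"slide":[9,2,-1],"roll":0,"grip":1},{"slide":[16,2,-1],"roll":0,"grip":1},{"slide":[24,2,-1],"roll":0,"grip":1},{"slide":[32,2,-1],"roll":0,"grip":1},{"slide":[40,2,-1],"roll":0,"grip":1},{"slide":[48,2,-1],"roll":0,"grip":1},{"slide":[55,2,-1],"roll":0,"grip":1},{"slide":[60,2,-1],"roll":0,"grip":1},{"slide":[64,2,-1],"roll":0,"grip":1},{"slide":[64,2,-1],"roll":0,"grip":1},{"slide":[64,2,-1],"roll":0,"grip":1},{"slide":[64,2,-1],"roll":0,"grip":1}]'; python3 d.py .4955 .274 .194 -6.82; python3 - <<'E'
from h import *
import pickle
c=camera_info('wrist');im=snapshot('wrist')[:,:,::-1];cv2.imwrite('pics/wrist4.png',cv2.resize(im[120:350,220:480],None,fx=2.5,fy=2.5))
im=snapshot('side')[:,:,::-1];cv2.imwrite('pics/side4.png',cv2.resize(im[150:270,200:320],None,fx=5,fy=5,interpolation=cv2.INTER_CUBIC))
E
```

```text
time: 9.62
tool_pos: [0.4939, 0.2744, 0.1925]
ee_rot: [-1.571, 0.0, -0.118]
wrist_force: [0.1, 0.3, -1.6]
width: 0.0158
t 9.6167 pos [0.4939 0.2744 0.1925] rpy [-1.5707e+00  2.0000e-04 -1.1770e-01] F [ 0.1   0.33 -1.57] w 0.0158
slide [ 1.6 -1.5 -0.2] roll 0.07
```

View pics/wrist4.png

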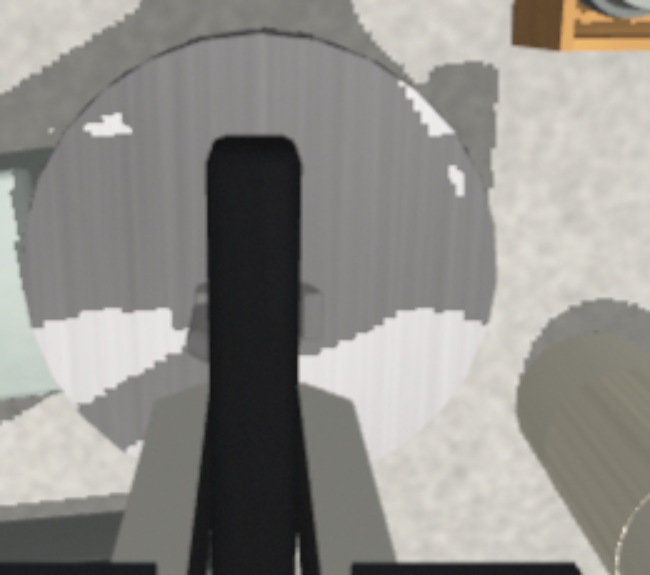

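View pics/side4.png

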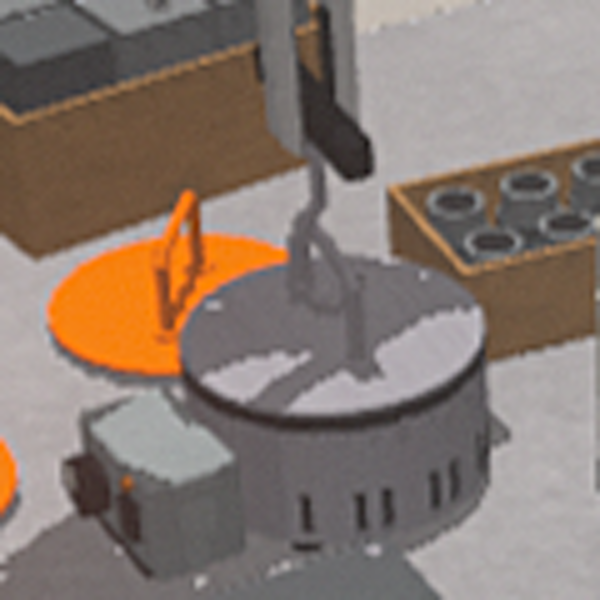

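```bash
python3 -m creep '[{"slide":[2,-3,0],"roll":0,"grip":1},{"slide":[2,-6,0],"roll":0,"grip":1},{"slide":[2,-9,0],"roll":0,"grip":1},{"slide":[2,-12,0],"roll":0,"grip":1},{"slide":[2,-15,0],"roll":0,"grip":1},{"slide":[2,-18,0],"roll":0,"grip":1},{"slide":[2,-20,0],"roll":0,"grip":1},{"slide":[2,-22,0],"roll":0,"grip":1},{"slide":[2,-23,0],"roll":0,"grip":1},{"slide":[2,-24,0],"roll":0,"grip":1},{"slide":[2,-25,0],"roll":0,"grip":1},{"slide":[2,-26,0],"roll":0,"grip":1},{"slide":[2,-27,0],"roll":0,"grip":1},{"slide":[2,-28,0],"roll":0,"grip":1},{"slide":[2,-29,0],"roll":0,"grip":1},{"slide":[2,-30,0],"roll":0,"grip":1}]'; python3 d.py .4955 .274 .194 -6.82; python3 - <<'E'
from h import *
im=snapshot('side')[:,:,::-1];cv2.imwrite('pics/side5.png',cv2.resize(im[150:270,200:320],None,fx=5,fy=5,interpolation=cv2.INTER_CUBIC))
print(robot.get_obs()['wrist_torque'])
E
```

```text
time: 11.05
tool_pos: [0.4958, 0.2739, 0.2217]
ee_rot: [-1.572, 0.001, -0.118]
wrist_force: [0.4, -0.0, -6.8]
width: 0.0159
t 11.05 pos [0.4958 0.2739 0.2217] rpy [-1.5716e+00  1.5000e-03 -1.1800e-01] F [ 0.41 -0.05 -6.8 ] w 0.0159
slide [-0.3 27.7  0. ] roll 0.06
[-0.05406259 -0.01058854 -0.05055612]
```

View pics/side5.png

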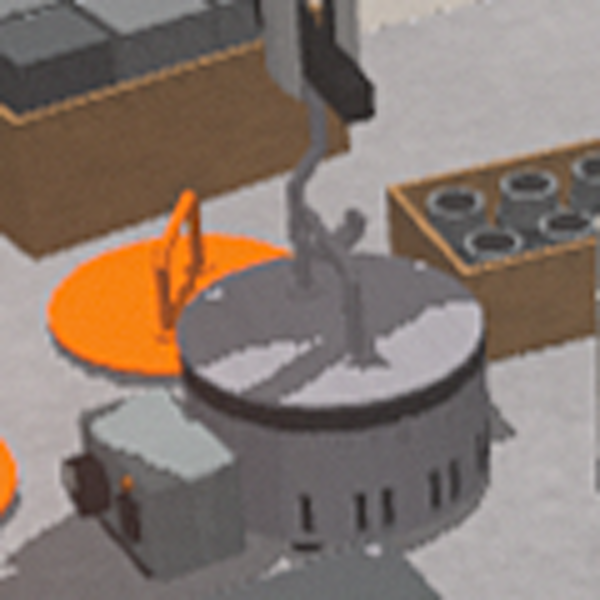

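```bash
python3 -m creep '[{"slide":[0,-1.5,0],"roll":0,"grip":1},{"slide":[0,-3,0],"roll":0,"grip":1},{"slide":[0,-5,0],"roll":0,"grip":1},{"slide":[0,-7,0],"roll":0,"grip":1},{"slide":[0,-9,0],"roll":0,"grip":1},{"slide":[0,-11,0],"roll":0,"grip":1},{"slide":[0,-13,0],"roll":0,"grip":1},{"slide":[0,-15,0],"roll":0,"grip":1},{"slide":[0,-17,0],"roll":0,"grip":1},{"slide":[0,-18.5,0],"roll":0,"grip":1},{"slide":[0,-20,0],"roll":0,"grip":1},{"slide":[0,-20,0],"roll":0,"grip":1}]'; python3 d.py .4955 .274 .194 -6.82; python3 - <<'E'
from h import *
im=snapshot('side')[:,:,::-1];cv2.imwrite('pics/side6.png',cv2.resize(im[130:270,200:320],None,fx=4,fy=4,interpolation=cv2.INTER_CUBIC))
im=snapshot('wrist')[:,:,::-1];cv2.imwrite('pics/wrist6.png',im)
E
```

```text
time: 12.1
tool_pos: [0.4963, 0.2742, 0.243]
ee_rot: [-1.57, -0.001, -0.118]
wrist_force: [0.3, 0.4, -6.3]
width: 0.0158
t 12.1 pos [0.4963 0.2742 0.243 ] rpy [-1.5703e+00 -7.0000e-04 -1.1800e-01] F [ 0.33  0.37 -6.33] w 0.0158
slide [-0.8 49.  -0.3] roll 0.06
```

View pics/side6.png

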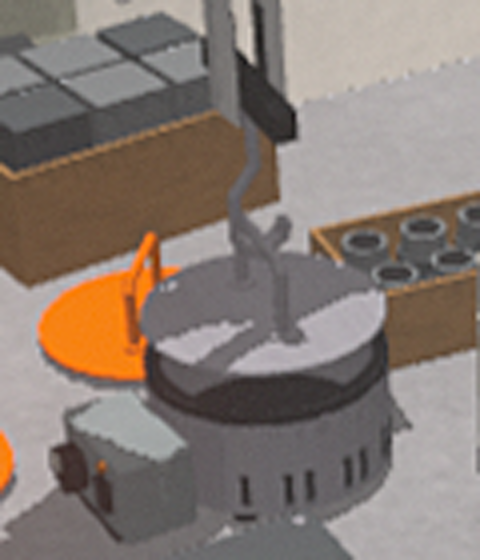

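View pics/wrist6.png

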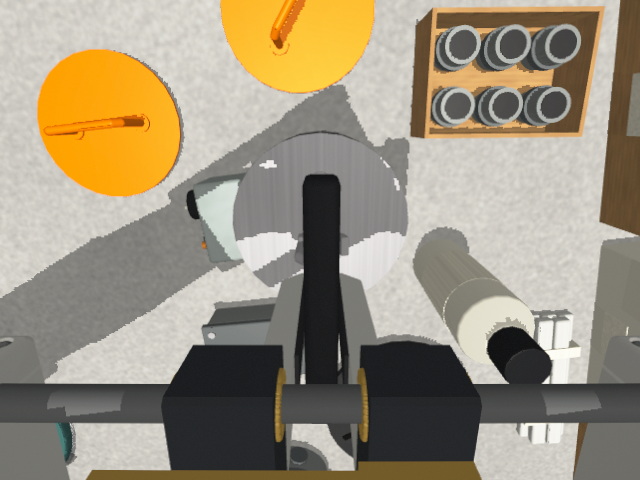

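```bash
python3 -m creep '[{"slide":[0,-1,0],"roll":0,"grip":1},{"slide":[0,-3,0],"roll":0,"grip":1},{"slide":[0,-6,0],"roll":0,"grip":1},{"slide":[0,-10,0],"roll":0,"grip":1},{"slide":[0,-14,0],"roll":0,"grip":1},{"slide":[0,-19,0],"roll":0,"grip":1},{"slide":[0,-24,0],"roll":0,"grip":1},{"slide":[0,-29,0],"roll":0,"grip":1},{"slide":[0,-34,0],"roll":0,"grip":1},{"slide":[0,-38,0],"roll":0,"grip":1},{"slide":[0,-41,0],"roll":0,"grip":1},{"slide":[0,-43,0],"roll":0,"grip":1},{"slide":[0,-44,0],"roll":0,"grip":1},{"slide":[0,-44,0],"roll":0,"grip":1},{"slide":[0,-44,0],"roll":0,"grip":1},{"slide":[0,-44,0],"roll":0,"grip":1}]'; python3 d.py .462 .05 .285 -6.76; python3 d.py .5665 -.0145 .285 -6.76
```

```text
time: 13.53
tool_pos: [0.496, 0.274, 0.2861]
ee_rot: [-1.571, 0.001, -0.118]
wrist_force: [0.9, 0.2, -7.3]
width: 0.0159
t 13.5333 pos [0.496  0.274  0.2861] rpy [-1.5711e+00  6.0000e-04 -1.1790e-01] F [ 0.89  0.18 -7.28] w 0.0159
slide [  -7.4    1.2 -226.5] roll 0.0
t 13.5333 pos [0.496  0.274  0.2861] rpy [-1.5711e+00  6.0000e-04 -1.1790e-01] F [ 0.89  0.18 -7.28] w 0.0159
slide [ 103.9    1.1 -278.2] roll 0.0
```

```bash
python3 -m creep '[{"slide":[-0.5,0,-1],"roll":0,"grip":1},{"slide":[-1.5,0,-4],"roll":0,"grip":1},{"slide":[-3,0,-8],"roll":0,"grip":1},{"slide":[-5,0,-13],"roll":0,"grip":1},{"slide":[-7,0,-19],"roll":0,"grip":1},{"slide":[-9,0,-26],"roll":0,"grip":1},{"slide":[-11.5,0,-34],"roll":0,"grip":1},{"slide":[-14,0,-43],"roll":0,"grip":1},{"slide":[-16.5,0,-52],"roll":0,"grip":1},{"slide":[-19,0,-62],"roll":0,"grip":1},{"slide":[-21,0,-72],"roll":0,"grip":1},{"slide":[-22.5,0,-82],"roll":0,"grip":1},{"slide":[-23,0,-92],"roll":0,"grip":1},{"slide":[-23,0,-102],"roll":0,"grip":1},{"slide":[-22.5,0,-112],"roll":0,"grip":1},{"slide":[-21.5,0,-122],"roll":0,"grip":1},{"slide":[-20,0,-132],"roll":0,"grip":1},{"slide":[-18,0,-142],"roll":0,"grip":1},{"slide":[-15.5,0,-152],"roll":0,"grip":1},{"slide":[-12.5,0,-162],"roll":0,"grip":1}]' && python3 -m creep '[{"slide":[4,0,-10],"roll":0,"grip":1},{"slide":[9,0,-20],"roll":0,"grip":1},{"slide":[15,0,-30],"roll":0,"grip":1},{"slide":[22,0,-39.5],"roll":0,"grip":1},{"slide":[29.5,0,-49],"roll":0,"grip":1},{"slide":[37,0,-58],"roll":0,"grip":1},{"slide":[45,0,-66.5],"roll":0,"grip":1},{"slide":[53,0,-74.5],"roll":0,"grip":1},{"slide":[61,0,-82],"roll":0,"grip":1},{"slide":[69,0,-89],"roll":0,"grip":1},{"slide":[77,0,-95],"roll":0,"grip":1},{"slide":[84.5,0,-100],"roll":0,"grip":1},{"slide":[91.5,0,-104],"roll":0,"grip":1},{"slide":[98,0,-107.5],"roll":0,"grip":1},{"slide":[103.5,0,-110],"roll":0,"grip":1},{"slide":[108,0,-112],"roll":0,"grip":1},{"slide":[111.5,0,-113.5],"roll":0,"grip":1},{"slide":[114,0,-115],"roll":0,"grip":1},{"slide":[116,0,-116],"roll":0,"grip":1},{"slide":[116.5,0,-116],"roll":0,"grip":1}]'; python3 d.py .5665 -.0145 .175 -6.76;  python3 - <<'E'
from h import *
import pickle
c=camera_info('wrist');pickle.dump(c,open('wrist7.pkl','wb'))
im=snapshot('wrist')[:,:,::-1];cv2.imwrite('pics/wrist7.png',im)
im=snapshot('side')[:,:,::-1];cv2.imwrite('pics/side7.png',im)
im=snapshot('top')[:,:,::-1];cv2.imwrite('pics/top7.png',im)
E
```

```text
time: 15.2
tool_pos: [0.4649, 0.1136, 0.2865]
ee_rot: [-1.571, -0.0, -0.118]
wrist_force: [0.2, 0.7, -6.6]
width: 0.0161
time: 16.87
tool_pos: [0.5669, -0.0143, 0.2864]
ee_rot: [-1.571, 0.0, -0.118]
wrist_force: [0.0, -1.2, -7.0]
width: 0.0157
t 16.8667 pos [ 0.5669 -0.0143  0.2864] rpy [-1.5708  0.     -0.118 ] F [ 0.   -1.22 -6.96] w 0.0157
slide [ -0.4 111.4  -0.2] roll 0.0
```

View pics/wrist7.png

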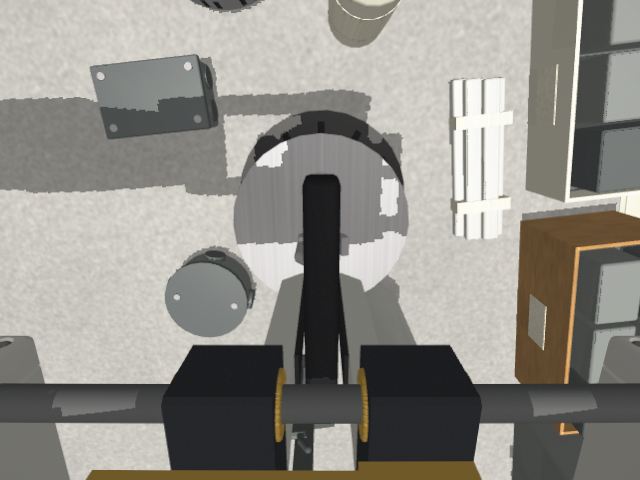

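View pics/side7.png

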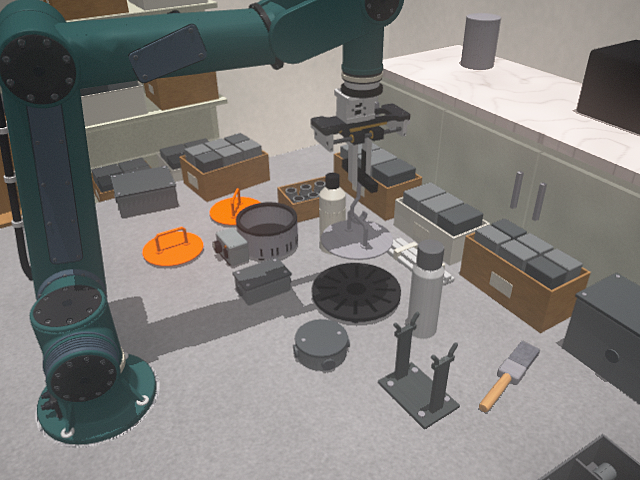

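View pics/top7.png

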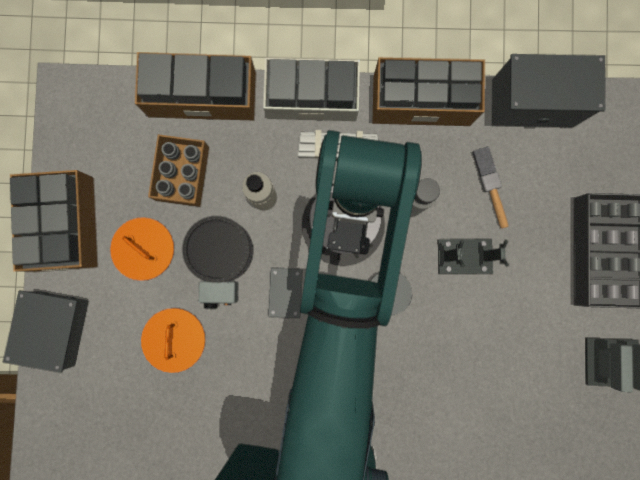

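```bash
python3 - <<'E'
from h import *
s=camera_info('side')
a=np.linspace(0,6.28,9)
print(proj(s,[[.567,-.0145,.022]]),proj(s,[[.567+.1*np.cos(t),-.0145+.1*np.sin(t),.022] for t in a]).round(0).tolist())
E
python3 -m creep '[{"slide":[0,1,0],"roll":0,"grip":1},{"slide":[0,4,0],"roll":0,"grip":1},{"slide":[0,9,0],"roll":0,"grip":1},{"slide":[0,15,0],"roll":0,"grip":1},{"slide":[0,22,0],"roll":0,"grip":1},{"slide":[0,30,0],"roll":0,"grip":1},{"slide":[0,38,0],"roll":0,"grip":1},{"slide":[0,46,0],"roll":0,"grip":1},{"slide":[0,54,0],"roll":0,"grip":1},{"slide":[0,62,0],"roll":0,"grip":1},{"slide":[0,70,0],"roll":0,"grip":1},{"slide":[0,78,0],"roll":0,"grip":1},{"slide":[0,86,0],"roll":0,"grip":1},{"slide":[0,93,0],"roll":0,"grip":1},{"slide":[0,99,0],"roll":0,"grip":1},{"slide":[0,104,0],"roll":0,"grip":1},{"slide":[0,108,0],"roll":0,"grip":1},{"slide":[0,110,0],"roll":0,"grip":1},{"slide":[0,111,0],"roll":0,"grip":1},{"slide":[0,111,0],"roll":0,"grip":1}]'; python3 d.py .5665 -.0145 .1628 -6.76;  python3 - <<'E'
from h import *
im=snapshot('side')[:,:,::-1];cv2.imwrite('pics/side8.png',cv2.resize(im[170:340,280:450],None,fx=3.5,fy=3.5,interpolation=cv2.INTER_CUBIC))
E
```

```text
[[356.19041697 289.0474328 ]] [[392.0, 274.0], [364.0, 263.0], [332.0, 267.0], [313.0, 283.0], [318.0, 305.0], [348.0, 318.0], [383.0, 314.0], [401.0, 295.0], [392.0, 275.0]]
time: 18.68
tool_pos: [0.5668, -0.0142, 0.1755]
ee_rot: [-1.571, -0.0, -0.118]
wrist_force: [-0.7, -0.5, -6.5]
width: 0.0159
t 18.6833 pos [ 0.5668 -0.0142  0.1755] rpy [-1.5707e+00 -1.0000e-04 -1.1790e-01] F [-0.7  -0.54 -6.54] w 0.0159
slide [-0.2 12.7 -0.3] roll 0.0
```

View pics/side8.png

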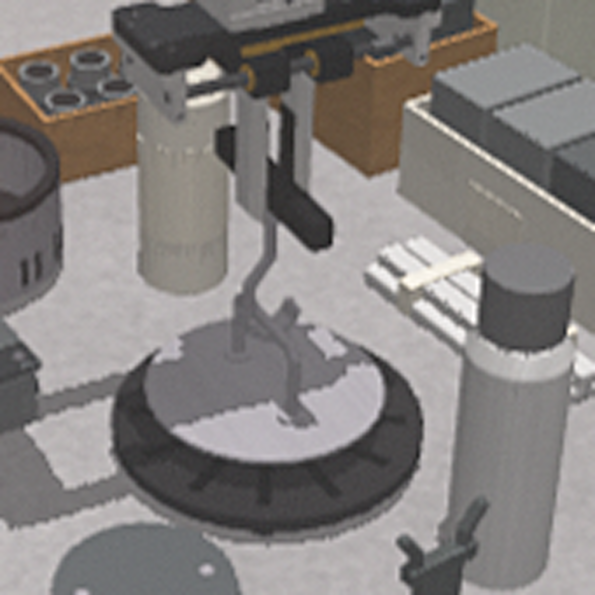

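Trivet agrees in the side view (centre 356,289). The lid hangs level above it; lowering at about 1 mm per row.

```bash
python3 -m creep '[{"slide":[0,1,0],"roll":0,"grip":1},{"slide":[0,2,0],"roll":0,"grip":1},{"slide":[0,3,0],"roll":0,"grip":1},{"slide":[0,4,0],"roll":0,"grip":1},{"slide":[0,5,0],"roll":0,"grip":1},{"slide":[0,6,0],"roll":0,"grip":1},{"slide":[0,7,0],"roll":0,"grip":1},{"slide":[0,8,0],"roll":0,"grip":1},{"slide":[0,9,0],"roll":0,"grip":1},{"slide":[0,10,0],"roll":0,"grip":1},{"slide":[0,10.7,0],"roll":0,"grip":1},{"slide":[0,11.4,0],"roll":0,"grip":1},{"slide":[0,12.1,0],"roll":0,"grip":1},{"slide":[0,12.8,0],"roll":0,"grip":1},{"slide":[0,13.5,0],"roll":0,"grip":1},{"slide":[0,14.2,0],"roll":0,"grip":1},{"slide":[0,15,0],"roll":0,"grip":1},{"slide":[0,16,0],"roll":0,"grip":1},{"slide":[0,17,0],"roll":0,"grip":1},{"slide":[0,18,0],"roll":0,"grip":1}]'; python3 d.py .5665 -.0145 .1628 -6.76
```

```text
time: 20.4
tool_pos: [0.5672, -0.0142, 0.158]
ee_rot: [-1.571, -0.001, -0.118]
wrist_force: [-0.2, -0.2, -2.4]
width: 0.0156
t 20.4 pos [ 0.5672 -0.0142  0.158 ] rpy [-1.5707e+00 -1.4000e-03 -1.1790e-01] F [-0.16 -0.18 -2.44] w 0.0156
slide [-0.6 -4.8 -0.3] roll 0.0
```

```bash
python3 -m creep '[{"slide":[0,2,0],"roll":0,"grip":1},{"slide":[0,5,0],"roll":0,"grip":1},{"slide":[0,8,0],"roll":0,"grip":1},{"slide":[0,11,0],"roll":0,"grip":1},{"slide":[0,14,0],"roll":0,"grip":1},{"slide":[0,17,0],"roll":0,"grip":1},{"slide":[0,19,0],"roll":0,"grip":1},{"slide":[0,19,0],"roll":0,"grip":1},{"slide":[0,19,0],"roll":0,"grip":1}]'; python3 d.py .5665 -.0145 .1388 -6.76;  python3 - <<'E'
from h import *
im=snapshot('side')[:,:,::-1];cv2.imwrite('pics/side9.png',cv2.resize(im[190:340,290:440],None,fx=4,fy=4,interpolation=cv2.INTER_CUBIC))
E
```

```text
time: 21.15
tool_pos: [0.5666, -0.0142, 0.1383]
ee_rot: [-1.571, 0.0, -0.118]
wrist_force: [-0.5, 0.0, -1.7]
width: 0.0158
t 21.15 pos [ 0.5666 -0.0142  0.1383] rpy [-1.5707e+00  3.0000e-04 -1.1800e-01] F [-0.49  0.03 -1.7 ] w 0.0158
slide [-0.1 -0.5 -0.3] roll 0.0
```

View pics/side9.png

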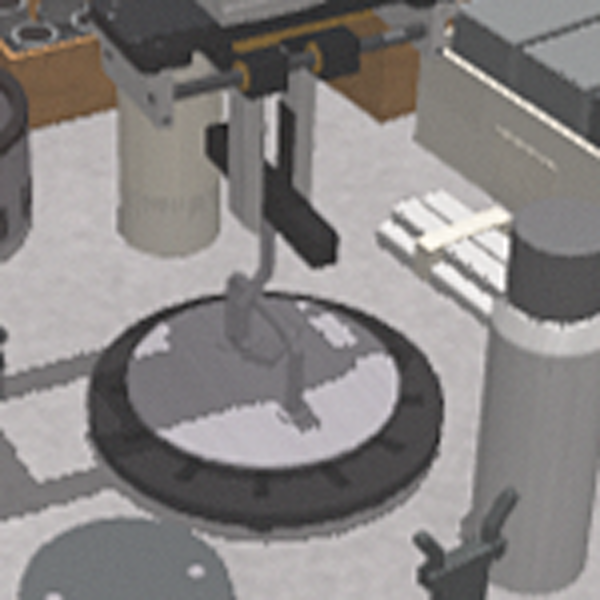

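Lid lies flat, centred on the trivet; the hook is below the bar. Now back it out.

```bash
python3 -m creep '[{"slide":[-2,0,0],"roll":0,"grip":1},{"slide":[-6,0,0],"roll":0,"grip":1},{"slide":[-11,0,0],"roll":0,"grip":1},{"slide":[-17,0,0],"roll":0,"grip":1},{"slide":[-24,0,0],"roll":0,"grip":1},{"slide":[-31,0,0],"roll":0,"grip":1},{"slide":[-38,0,0],"roll":0,"grip":1},{"slide":[-46,0,0],"roll":0,"grip":1},{"slide":[-54,0,0],"roll":0,"grip":1},{"slide":[-61,0,0],"roll":0,"grip":1},{"slide":[-66,0,0],"roll":0,"grip":1},{"slide":[-68,0,0],"roll":0,"grip":1},{"slide":[-68,0,0],"roll":0,"grip":1},{"slide":[-68,0,0],"roll":0,"grip":1}]'; python3 d.py .4985 -.3111 .30 2.0;  python3 - <<'E'
from h import *
im=snapshot('side')[:,:,::-1];cv2.imwrite('pics/side10.png',cv2.resize(im[190:340,290:440],None,fx=4,fy=4,interpolation=cv2.INTER_CUBIC))
E
```

```text
time: 22.37
tool_pos: [0.4994, -0.0062, 0.1386]
ee_rot: [-1.571, -0.001, -0.118]
wrist_force: [-0.1, -0.2, -1.6]
width: 0.0156
t 22.3667 pos [ 0.4994 -0.0062  0.1386] rpy [-1.5707e+00 -6.0000e-04 -1.1800e-01] F [-0.09 -0.18 -1.62] w 0.0156
slide [  35.1 -161.4 -302.8] roll -8.76
```

View pics/side10.png

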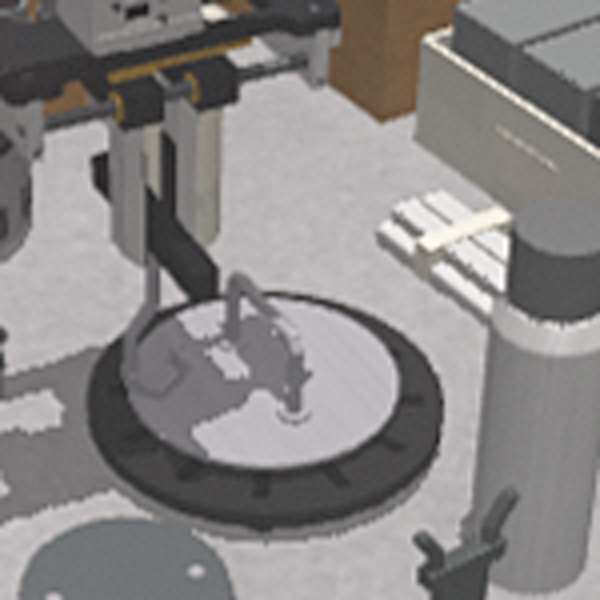

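```bash
python3 -m creep '[{"slide":[0,-10,0],"roll":0,"grip":1},{"slide":[0,-30,0],"roll":0,"grip":1},{"slide":[0,-60,0],"roll":0,"grip":1},{"slide":[0,-90,0],"roll":0,"grip":1},{"slide":[0,-120,0],"roll":0,"grip":1},{"slide":[0,-145,0],"roll":0,"grip":1},{"slide":[2,-161,-15],"roll":-0.5,"grip":1},{"slide":[5,-161,-40],"roll":-1,"grip":1},{"slide":[9,-161,-75],"roll":-2,"grip":1},{"slide":[13,-161,-110],"roll":-3,"grip":1},{"slide":[17,-161,-145],"roll":-4,"grip":1},{"slide":[21,-161,-180],"roll":-5,"grip":1},{"slide":[25,-161,-215],"roll":-6,"grip":1},{"slide":[29,-161,-248],"roll":-7,"grip":1},{"slide":[33,-161,-278],"roll":-8,"grip":1},{"slide":[35,-161,-297],"roll":-8.8,"grip":1},{"slide":[35,-161,-303],"roll":-8.8,"grip":1},{"slide":[35,-161,-303],"roll":-8.8,"grip":1},{"slide":[35,-161,-303],"roll":-8.8,"grip":1},{"slide":[35,-161,-303],"roll":-8.8,"grip":1}]'; python3 d.py .4985 -.3111 .1608 2.0;  python3 - <<'E'
from h import *
c=camera_info('wrist')
print(proj(c,[[.4985,-.31,.15]]))
im=snapshot('wrist')[:,:,::-1];cv2.imwrite('pics/wrist11.png',im)
im=snapshot('side')[:,:,::-1];cv2.imwrite('pics/side11.png',cv2.resize(im[210:430,320:520],None,fx=2.7,fy=2.7,interpolation=cv2.INTER_CUBIC))
E
```

```text
time: 24.08
tool_pos: [0.4986, -0.3099, 0.3001]
ee_rot: [-1.57, -0.001, 0.037]
wrist_force: [-0.1, -0.7, -1.3]
width: 0.0155
t 24.0833 pos [ 0.4986 -0.3099  0.3001] rpy [-1.5705e+00 -8.0000e-04  3.7000e-02] F [-0.08 -0.71 -1.26] w 0.0155
slide [ -0.3 139.3  -1.3] roll 0.12
[[321.61958946 219.63821439]]
```

View pics/wrist11.png

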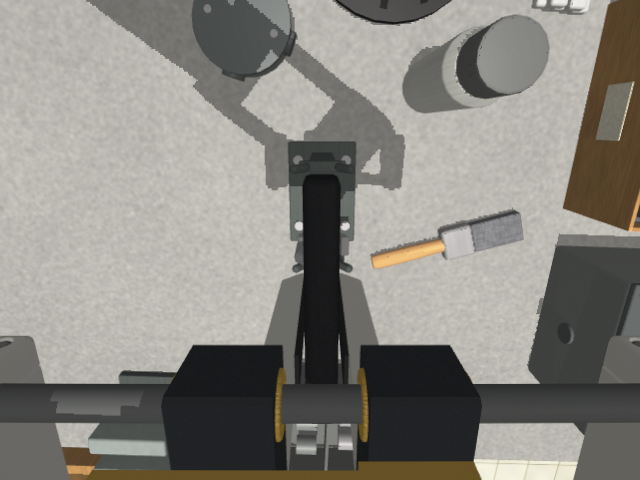

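View pics/side11.png

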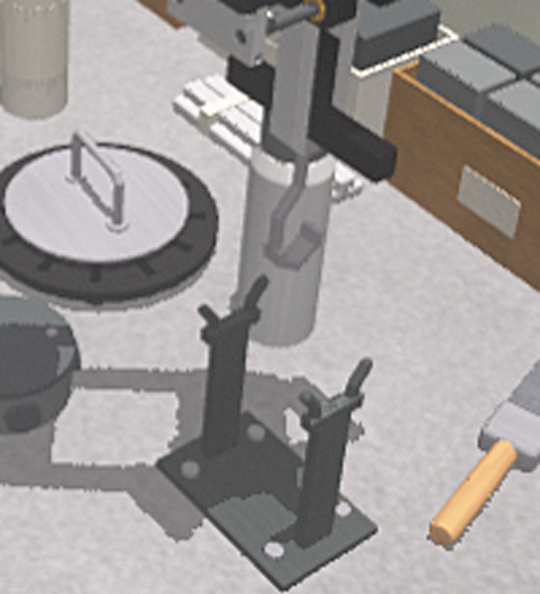

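```bash
python3 -m creep '[{"slide":[0,10,-1],"roll":0,"grip":1},{"slide":[0,30,-1],"roll":0,"grip":1},{"slide":[0,55,-1],"roll":0,"grip":1},{"slide":[0,80,-1],"roll":0,"grip":1},{"slide":[0,105,-1],"roll":0,"grip":1},{"slide":[0,125,-1],"roll":0,"grip":1},{"slide":[0,138,-1],"roll":0,"grip":1},{"slide":[0,145,-1],"roll":0,"grip":1},{"slide":[0,150,-1],"roll":0,"grip":1},{"slide":[0,155,-1],"roll":0,"grip":1},{"slide":[0,160,-1],"roll":0,"grip":1},{"slide":[0,164,-1],"roll":0,"grip":1},{"slide":[0,168,-1],"roll":0,"grip":1},{"slide":[0,171,-1],"roll":0,"grip":1},{"slide":[0,174,-1],"roll":0,"grip":1},{"slide":[0,176,-1],"roll":0,"grip":1},{"slide":[0,177,-1],"roll":0,"grip":1},{"slide":[0,177,-1],"roll":0,"grip":1},{"slide":[0,177,-1],"roll":0,"grip":1}]'; python3 d.py .4985 -.3111 .1208 2.0;  python3 - <<'E'
from h import *
im=snapshot('side')[:,:,::-1];cv2.imwrite('pics/side12.png',cv2.resize(im[280:430,360:500],None,fx=4,fy=4,interpolation=cv2.INTER_CUBIC))
E
```

```text
time: 25.77
tool_pos: [0.4984, -0.3123, 0.1226]
ee_rot: [-1.571, -0.0, 0.036]
wrist_force: [-0.1, 0.5, -1.6]
width: 0.016
t 25.7667 pos [ 0.4984 -0.3123  0.1226] rpy [-1.5709e+00 -2.0000e-04  3.5600e-02] F [-0.15  0.49 -1.61] w 0.016
slide [0.1 1.8 1.2] roll 0.04
```

View pics/side12.png

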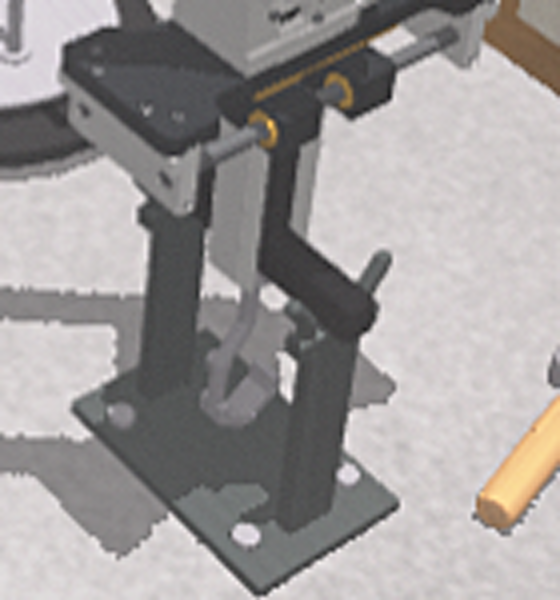

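Handle is between both fork prongs, about 2 mm above the floor. Lower until it's seated.

```bash
python3 -m creep '[{"slide":[0,0.7,0],"roll":0,"grip":1},{"slide":[0,1.4,0],"roll":0,"grip":1},{"slide":[0,2,0],"roll":0,"grip":1},{"slide":[0,2.5,0],"roll":0,"grip":1},{"slide":[0,2.5,0],"roll":0,"grip":1},{"slide":[0,2.5,0],"roll":0,"grip":1}]'; python3 d.py .4985 -.3111 .1208 2.0
```

```text
time: 26.32
tool_pos: [0.4984, -0.3123, 0.1208]
ee_rot: [-1.571, -0.001, 0.036]
wrist_force: [-0.4, 0.3, 2.4]
width: 0.0155
t 26.3167 pos [ 0.4984 -0.3123  0.1208] rpy [-1.5712e+00 -6.0000e-04  3.5700e-02] F [-0.44  0.27  2.41] w 0.0155
slide [ 0.1 -0.   1.2] roll 0.04
```

Contact is +2.4 N, so the handle is seated. Release.

```bash
python3 -m creep '[{"slide":[0,0,0],"roll":0,"grip":0.75},{"slide":[0,0,0],"roll":0,"grip":0.6},{"slide":[0,0,0],"roll":0,"grip":0.4},{"slide":[0,0,0],"roll":0,"grip":0.2},{"slide":[0,0,0],"roll":0,"grip":0},{"slide":[0,0,0],"roll":0,"grip":0},{"slide":[0,0,0],"roll":0,"grip":0},{"slide":[0,0,0],"roll":0,"grip":0},{"slide":[0,0,0],"roll":0,"grip":0},{"slide":[0,0,0],"roll":0,"grip":0},{"slide":[0,0,0],"roll":0,"grip":0},{"slide":[0,0,0],"roll":0,"grip":0}]'; python3 - <<'E'
from h import *
im=snapshot('side')[:,:,::-1];cv2.imwrite('pics/side13.png',cv2.resize(im[280:430,360:500],None,fx=4,fy=4,interpolation=cv2.INTER_CUBIC))
E
```

```text
time: 27.32
tool_pos: [0.4983, -0.3122, 0.12]
ee_rot: [-1.571, -0.0, 0.036]
wrist_force: [-0.9, -0.7, 0.0]
width: 0.0919
```

View pics/side13.png

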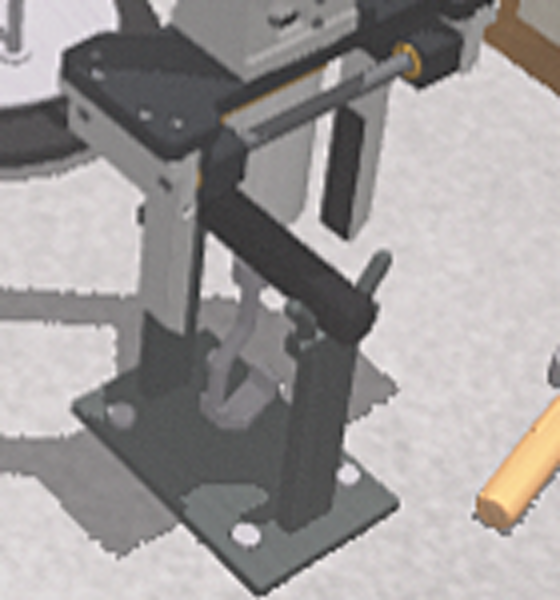

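Hook rests in the forks with the fingers open. Rising clear.

```bash
python3 -m creep '[{"slide":[0,-5,0],"roll":0,"grip":0},{"slide":[0,-15,0],"roll":0,"grip":0},{"slide":[0,-35,0],"roll":0,"grip":0},{"slide":[0,-65,0],"roll":0,"grip":0},{"slide":[0,-100,0],"roll":0,"grip":0},{"slide":[0,-135,0],"roll":0,"grip":0},{"slide":[0,-170,0],"roll":0,"grip":0},{"slide":[-30,-190,0],"roll":0,"grip":0},{"slide":[-65,-200,0],"roll":0,"grip":0},{"slide":[-100,-200,0],"roll":0,"grip":0},{"slide":[-130,-200,0],"roll":0,"grip":0},{"slide":[-150,-200,0],"roll":0,"grip":0},{"slide":[-150,-200,0],"roll":0,"grip":0},{"slide":[-150,-200,0],"roll":0,"grip":0},{"slide":[-150,-200,0],"roll":0,"grip":0}]'; python3 - <<'E'
from h import *
im=snapshot('side')[:,:,::-1];cv2.imwrite('pics/side14.png',im)
cv2.imwrite('pics/side14c.png',cv2.resize(im[240:430,300:500],None,fx=3,fy=3,interpolation=cv2.INTER_CUBIC))
cv2.imwrite('pics/top14.png',snapshot('top')[:,:,::-1])
c=camera_info('top')
E
```

```text
time: 28.62
tool_pos: [0.3491, -0.3176, 0.3205]
ee_rot: [-1.571, -0.001, 0.036]
wrist_force: [-0.7, 0.5, -0.3]
width: 0.094
```

View pics/side14c.png

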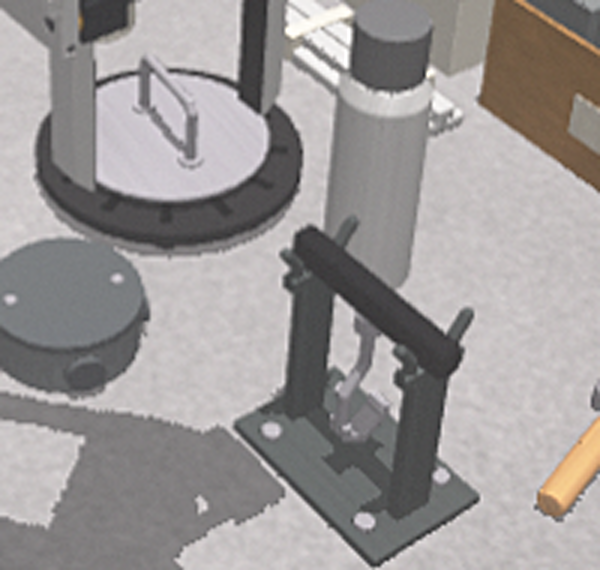

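View pics/top14.png

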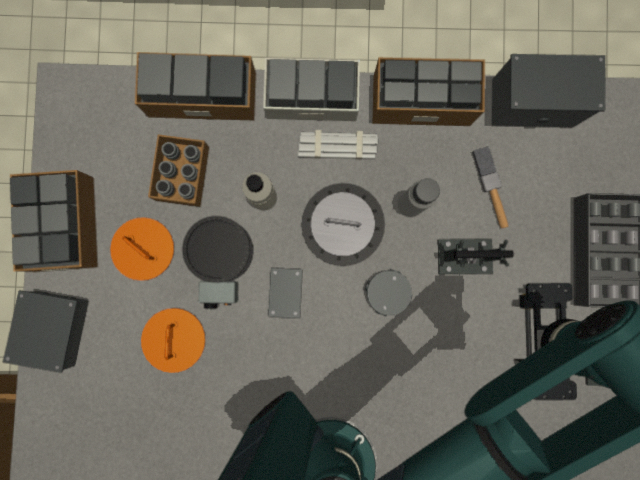

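```bash
python3 - <<'E'
from h import *
c=camera_info('top');im=cv2.imread('pics/top14.png');h=cv2.cvtColor(im,cv2.COLOR_BGR2HSV)[:,:,2]
m=np.zeros_like(h);cv2.circle(m,(343,223),39,255,-1);m&=cv2.inRange(h,110,255);m=cv2.morphologyEx(m,cv2.MORPH_OPEN,np.ones((5,5)))
k=cv2.convexHull(max(cv2.findContours(m,0,1)[0],key=cv2.contourArea))
P=onz(c,k[:,0].astype(float),.034);print(cv2.minEnclosingCircle(P[:,:2].astype(np.float32)))
a=cv2.imread('pics/top0.png')
d=cv2.absdiff(a,im).max(2)[130:230,145:200].mean(),cv2.absdiff(a,im).max(2)[135:230,470:515].mean();print(d)
from bench import ticket
print(ticket.close_job())
E
```

```text
((0.5665160417556763, -0.0133322449401021), 0.07607968896627426)
(np.float64(6.052909090909091), np.float64(5.43953216374269))
the job is handed in; nothing more can be done
None
```

The job is done and handed in at about 29 s of the 67 s allowed; `close_job()` gives no verdict.

I took the hook from its stand, hooked the grey lid at the middle of its loop and lifted it level. I carried it around the flux bottle and lowered it onto the trivet at about 1 mm per row. I then backed the hook out from under the bar and hung it back in both forks.

**Last checks**
- **Lid:** the final top picture puts its centre at (0.5665, -0.013) with a radius of 76 mm. That is about 1 mm from the trivet's measured centre at (0.567, -0.0145), and it looks flat in the side view.
- **Hook:** it lies in both forks. The tool height on release matched the height at pick-up to within 1 mm, and the seating contact was 2.4 N.
- **Robot:** the gripper was open and clear of everything when I handed in.
- **Bystanders:** all appear to be where they started in the top picture.

**Disagreement:** before hooking, the wrist camera and the top camera put the middle of the loop about 8 mm apart in y. I used the lid centre that fitted all three cameras to within about 2 mm, and the lid then hung level.

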